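Lock the easel leg at its length mark

ROBOT

A 6-joint arm with a two-finger parallel gripper is mounted at the origin on the work surface. World frame = base frame: x ahead of the robot, y to its left, z up, the work surface at z = 0. Lengths are in m, angles in rad, forces in N, time in s.
With the tool pointing down it reaches from about 0.325 to 0.9 m from the base axis. Payload 3.5 kg.
Tool frame: the origin (TCP) lies between the finger pads; the fingertips stand 17 mm ahead of it and the grasp point (between the pads) lies 2 mm behind it; z points along the fingers, y is the direction in which the jaws open and shut (so a half turn about z gives the same grasp; the last joint's range is limited). The gripper opens to 85 mm and grips with 20 to 120 N. Pads are 22 mm wide; open, the fingers measure 114 mm over their backs; the gripper's body (76 mm by 85 mm) begins 54 mm behind the grasp point. The pads swing forward as they close: fully open they stand 13 mm farther back than shut.
Start: joints at [-1.384, 0.276, -0.026, 1.268, 0, 1.467], TCP at [0.179, -0.599, 0.248] pointing down, gripper open.
Joint ranges: [-3.12, 3.12], [-0.85, 1.88], [-1.08, 1.24], [-1.95, 2.15], [-1.57, 1.53], [-3.14, 3.14]. Speed limits (rad/s): [2.57, 2.57, 3.14, 3.14, 3.14, 3.14].

INTERFACE

Orientations are given as [roll, pitch, yaw] about the fixed x, y, z axes, in that order (R = Rz(yaw) Ry(pitch) Rx(roll)).
In Python, from rig import state, read_camera, finish_job gives the robot as it stands. The module is installed in compiled form; this text tells all that it offers.
- The arm moves only by the tool play_rows, never from a script. Its arguments are lists of equal length, an entry for each row: "gripper": the opening, from 0 (shut) to 1 (fully open); "translation": the shift along the tool's x, y, z in cm, a list of three; "twist": the turn, a rotation vector about the tool's x, y, z in rad, a list of three. A call has 1 to 20 rows; each row is the pose to reach, as a shift and turn from the pose commanded when the call began, along the tool's axes at that moment; what a row does not reach only later rows make up. A row lasts 1/8 s, in which the tool goes at most 62.5 mm and 10.7 degrees, less where a joint would pass 70% of its speed; a pose out of reach is approached as far as the arm can. A call with a gripper value outside its range is refused whole. The fingers move at their own pace and stop on an object; the grip force is fixed at half the most. Time passes only in rows, so rows that repeat a pose let the fingers close. It gives the time, the measured TCP pose, the force and the opening at its end, in the units of the state.
- state(): the state, without advancing time (a new reading comes with each control period).
- read_camera(name): name is "scene" or "top" or "wrist"; returns a dict with "pixels" (384x512x3 uint8, blue, green, red), "vertical_fov" (degrees; the focal length in pixels is half the picture's height over the tangent of half this angle, whatever the lens; pixels are square), "cx", "cy" (the principal point, pixels), "xyz" and "attitude" of the camera in the world. Camera axes: x right, y down, z forward; pixel columns grow to the right and rows downward; lengths in m; the calibration is good to about 2 mm. A picture is of the moment at which its call begins. There is no depth.
- finish_job(): hands the job in, once; it reports no verdict.
The state is a dict: "time": time; "joint_positions": joint angles; "joint_vel": joint speeds; "joint_torque": joint torques, N m; "position": TCP position; "tool_rot": TCP orientation; "force": force on the tool from outside, world axes, zero at the start; "wrist_torque": the same for the moment, N m; "opening": finger opening in m.
Only numpy, scipy, OpenCV 4.12 (cv2) and the standard library are available. Lean on these libraries where they do the work, as an engineer would, in place of code of your own. Each camera call takes 0.05 s, during which the arm holds its last target. There are 200 camera calls.

TASK

Take the wooden foot bar of the folded easel's telescopic leg between the fingers, draw the leg out until the bar lines up with the pointer of the brass marker, and then, keeping it there against its spring, slide the fingers loosely along the bar to push the open cam lever fully closed. Go gently, never squeezing or pushing the leg with more than about 50 N, and do not shift the marker or disturb the painter's other things. Finish while still holding the bar between the fingers at the marker with the lever closed: do not let go.

Things in the scene. Friction and masses are not known exactly. Their poses are not given: they have to be found in the camera images.
- leg: Easel leg, mm: steel rod 22 thick with a wooden foot bar across its end like a T. Bar 200 long (body x), 14 wide (y), 35 to 55 above the table; a block 30 x 20 x 27 at its middle. Origin: bar's middle, 45 up, on the rod's axis. +y: along the rod, the way it draws out; +x: along the bar to the lever's side; z up. Starts within 6 of fully in; travel 62. Slides along y only: it cannot turn or go sideways.
- bar_grip (a point): Point on the bar's middle line 88 to the lever's side of its middle, 45 above the table: fingers straddling the bar here are outside the open lever. A spring pulls the leg in, 3 N when in, 6 N at 50 out: let go, it slips back. Fingers straddling the bar loosely (opening about 20) can slide along it while keeping it out. Below the bar is only the table. Moves with the leg, same axes.
- collar_face (a point): Middle of the mouth of the fixed black collar (36 wide, top 64 above the table) that the rod comes out of, 45 above the table; the bar's middle is 30 from it when the leg is fully in. The easel lies folded, board down, fixed to the table; place and yaw vary. Board 240 x 260 x 12, behind the collar. Axes as the leg's.
- marker_tip (a point): Pointer tip of a brass marker clip (24 x 16, 55 high) tight on a steel strip beside the leg, on the side away from the lever; tip 52 above the table, 107 from the rod's axis, 7 off the bar's end. Axes as the leg's. The leg is at its mark when the bar's middle line and this tip are level along y: 24 to 49 out from fully in. The clip must not be shifted.
- lever (a joint): Cam lever's angle, rad: 0 closed (parallel to the rod), growing as it swings out to the leg's +x side, at most 0.5; starts 0.34 to 0.45. Stays where left; 1.5 to 4 N on its outer side moves it. A flat dark bar on edge, 8 thick, 57 to 72 above the table, so it passes 2 over the foot bar: push it with the part of the fingers just above the bar, sliding from outside it towards the rod.
- lever_pivot (a point): The lever's vertical pivot, 64 above the table, on the collar: 24 to the lever's side of the rod's axis, 2 behind the collar's face. Axes turn with the lever: +y from pivot to tip.
- lever_tip (a point): Middle of the lever's free end, 92 from the pivot, 64 above the table. Open, it is at most 65 to the side of the rod's axis; closed, 24 to the side. Axes as lever_pivot's.
- inkstone: Bystander, to be left alone: shallow dark ink stone, 95 x 65 x 22, on the table just beyond the foot bar. Origin at its underside's centre.
- seal: Bystander, to be left alone: marble seal stone, 24 x 24 x 55, standing on the easel's board. Origin at its underside's centre.
- paperweight: Bystander, to be left alone: brass bar 26 x 130 x 18, lying on the easel's board. Origin at its underside's centre.
- waterpot: Bystander, to be left alone: black water pot, 90 across, 90 high, on the table. Origin at its underside's centre.
- dish: Bystander, to be left alone: white dish, 110 across, 30 high, on the table. Origin at its underside's centre.
- inkbottle: Bystander, to be left alone: black ink jar, 52 across, 100 high, on the table. Origin at its underside's centre.
- brush: Bystander, to be left alone: brush 200 long, lying at the back of the table. Origin at its underside's centre.

How it is judged:
By the outcome, as a careful person would: the job done as asked, in the order asked, and still so for the second after the job is handed in, while the arm keeps its last pose, push and grip.
It also fails if it takes over 40 s, if anything falls off the work surface, if the arm or the gripper's body presses on something with over 40 N, if the wrist force passes 120 N, or if a joint passes its speed limit or range.

## Working session

There is one attempt and no reset: what is moved stays moved. The work goes in short steps, Python scripts to look and compute and a tool call to move; the robot and the scene stay as the last step left them, time stands still between calls to the robot, and variables do not carry over. Pictures are saved under pics/ and viewed, about 8 in all and at most 12, crops included, and the job is handed in when it is done.

Besides the shell and the picture viewer there is one more tool, called after "Call:" by a JSON object that holds its "api" and its "payload". play_rows: Moves the arm, as the interface text tells. Its arguments: {"type":"object","properties":{"gripper":{"type":"array"},"translation":{"type":"array"},"twist":{"type":"array"}},"required":["gripper","translation","twist"]}

```bash
mkdir -p pics
cat > h.py <<'E'
import numpy as np, cv2
from scipy.spatial.transform import Rotation as R
from rig import state, read_camera, finish_job
def cam(n):
    c=read_camera(n); c['f']=c['pixels'].shape[0]/2/np.tan(np.radians(c['vertical_fov'])/2)
    c['R']=R.from_euler('xyz',c['attitude']).as_matrix() if np.size(c['attitude'])==3 else None
    return c
def onplane(c,u,v,z):
    d=c['R']@np.array([(u-c['cx'])/c['f'],(v-c['cy'])/c['f'],1]); o=np.array(c['xyz'])
    return o+d*(z-o[2])/d[2]
def proj(c,p):
    q=c['R'].T@(np.array(p)-np.array(c['xyz'])); return q[:2]/q[2]*c['f']+[c['cx'],c['cy']]
E
python3 - <<'E'
from h import *
import pickle
for n in ['top','scene']:
    c=cam(n); cv2.imwrite(f'pics/{n}0.png',c['pixels']); pickle.dump(c,open(n+'0.pkl','wb'))
    print(n,c['xyz'],c['attitude'],c['vertical_fov'],c['cx'],c['cy'])
print(state())
E
```

```text
top [0.52286422 0.12037831 1.0217256 ] [-3.05660945 -0.00792133 -1.58675706] 49.21051128369967 254.03056581480664 184.5822309685099
scene [ 1.08919584 -0.43456286  0.65351614] [-2.2350572   0.00680437  0.73757795] 54.89429303187876 260.87514117226186 189.50716953513384
{'time': 0.1, 'joint_positions': array([-1.38438257e+00,  2.77105216e-01, -2.77456770e-02,  1.26801174e+00,
       -6.81607585e-06,  1.46741171e+00]), 'joint_vel': array([-0.00018935, -0.00120535,  0.00361384,  0.00018358,  0.00068338,
        0.00055499]), 'joint_torque': array([-2.62608492e-04, -4.46708751e+01,  2.96128893e+01,  8.42921727e-03,
       -1.63452828e-04,  2.36840414e-06]), 'position': array([ 0.17847136, -0.59827157,  0.2472406 ]), 'tool_rot': array([-3.13953668e+00, -2.06463599e-04,  2.89798163e-01]), 'force': array([0.20312705, 0.0390682 , 0.01015866]), 'wrist_torque': array([-0.01084863,  0.02331371, -0.04154438]), 'opening': 0.08542150863710649}
```

View pics/top0.png

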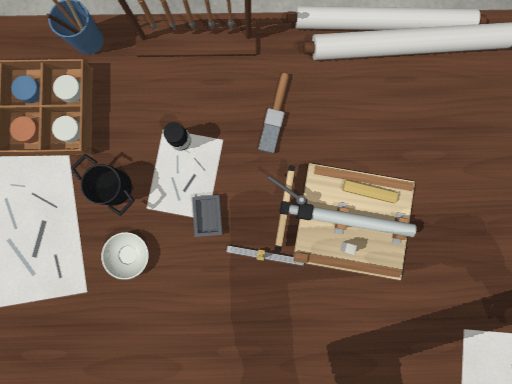

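View pics/scene0.png

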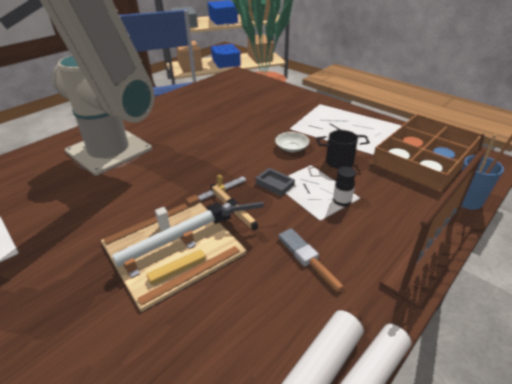

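The top view shows the foot bar from about (291,168) to (279,250), the lever from its pivot (302,200) to its tip (270,178), the marker at (261,255), and the ink stone at (207,215). I'll take a closer crop for pixel positions.

Run:
```python
from h import *
import pickle
c=pickle.load(open('top0.pkl','rb'))
for n,u,v,z in [('barL',291,168,.055),('barM',279,250,.055),('pivot',302,200,.072),('tip',270,178,.072),('marker',261,255,.055),('ink',207,215,.022),('rodfar',413,230,.06)]:
    print(n,onplane(c,u,v,z).round(4))
k=c['pixels'][150:280,190:330]
cv2.imwrite('pics/crop0.png',cv2.resize(k,None,fx=5,fy=4.6 and 5,interpolation=cv2.INTER_CUBIC)[:600])
```

```text
barL [0.6424 0.0249 0.055 ]
barM [0.4542 0.0568 0.055 ]
pivot [0.5669 0.0033 0.072 ]
tip [0.6181 0.075  0.072 ]
marker [0.4436 0.0981 0.055 ]
ink [0.5371 0.224  0.022 ]
rodfar [ 0.4948 -0.2506  0.06  ]
```

View pics/crop0.png

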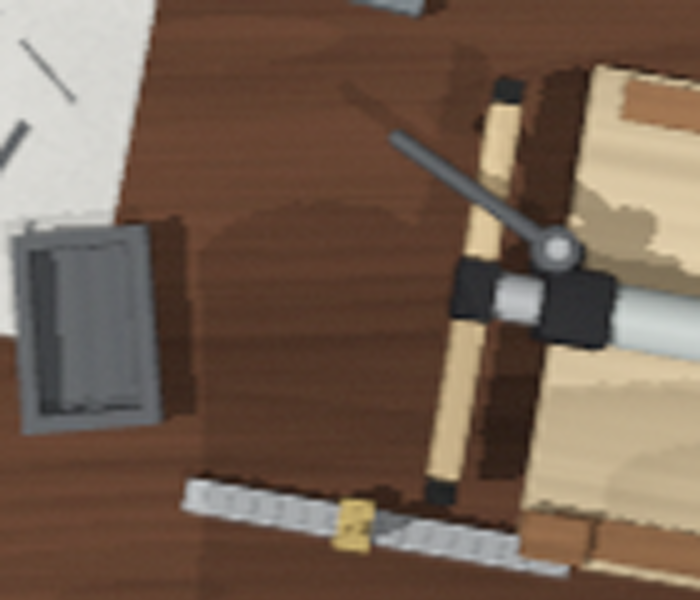

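Run:
```python
from h import *
import pickle
c=pickle.load(open('top0.pkl','rb'))
a=onplane(c,291.8,166.2,.055);b=onplane(c,278,250.2,.055)
print(a,b,np.linalg.norm(a-b))
x=(a-b)/np.linalg.norm(a-b);th=np.arctan2(x[1],x[0]);y=np.array([-x[1],x[0],0]);m=(a+b)/2
g=m+.088*x; print('mid',m,'yaw',th,'grip',g,'tool yaw',th+np.pi)
for n,u,v,z in [('pivot',301.4,199.6,.075),('tip',269,177,.072),('clip',260.8,255,.055),('collarface',298.5,209.5,.064)]:
    p=onplane(c,u,v,z)-m; print(n,p@x,p@y)
s=state(); Rt=R.from_euler('xyz',s['tool_rot']).as_matrix()
t=np.array([g[0],g[1],.25]); print('shift tool cm',Rt.T@(t-s['position'])*100)
print('twist',(R.from_matrix(Rt.T)*R.from_euler('xyz',[np.pi,0,th+np.pi])).as_rotvec())
```

```text
[0.64662548 0.0229332  0.055     ] [0.45380504 0.05904827 0.055     ] 0.19617345235667433
mid [0.55021526 0.04099073 0.055     ] yaw -0.18515377042815717 grip [0.63671116 0.02479014 0.055     ] tool yaw 2.9564388831616357
pivot 0.023776882764829643 -0.03214087013663652
tip 0.062369885719327736 0.048516391109529114
clip -0.11537895445712627 0.03693482735316707
collarface 0.0010884061548588622 -0.03042467314740068
shift tool cm [ 61.717785   -46.61393794  -0.16736134]
twist [-3.88223374e-04 -2.80789887e-03 -2.66663926e+00]
```

Call:
{"api": "play_rows", "payload": {"gripper": [0.5, 0.5, 0.5, 0.5, 0.5, 0.5, 0.5, 0.5, 0.5, 0.5, 0.5, 0.5, 0.5, 0.5, 0.5, 0.5, 0.5, 0.5, 0.5, 0.5], "translation": [[3.4, -2.6, 0], [6.9, -5.2, 0], [10.3, -7.8, 0], [13.7, -10.4, 0], [17.1, -12.9, 0], [20.6, -15.5, 0], [24.0, -18.1, 0], [27.4, -20.7, 0], [30.9, -23.3, 0], [34.3, -25.9, 0], [37.7, -28.5, 0], [41.1, -31.1, 0], [44.6, -33.7, 0], [48.0, -36.3, 0], [51.4, -38.8, 0], [54.9, -41.4, 0], [58.3, -44.0, 0], [61.7, -46.6, 0], [61.7, -46.6, 0], [61.7, -46.6, 0]], "twist": [[0, 0, -0.148], [0, 0, -0.296], [0, 0, -0.444], [0, 0, -0.593], [0, 0, -0.741], [0, 0, -0.889], [0, 0, -1.037], [0, 0, -1.185], [0, 0, -1.333], [0, 0, -1.481], [0, 0, -1.63], [0, 0, -1.778], [0, 0, -1.926], [0, 0, -2.074], [0, 0, -2.222], [0, 0, -2.37], [0, 0, -2.518], [0, 0, -2.667], [0, 0, -2.667], [0, 0, -2.667]]}}

```text
time: 2.6
position: [0.636, 0.0238, 0.2476]
tool_rot: [-3.141, -0.002, 2.956]
force: [-0.9, -0.4, -0.3]
opening: 0.0427
```

Run:
```python
from h import *
import pickle
c=cam('wrist'); cv2.imwrite('pics/w1.png',c['pixels']); pickle.dump(c,open('w1.pkl','wb'))
s=state();print(s['joint_positions'],s['position'],s['tool_rot'],s['opening'],s['force'],s['time'],c['xyz'],c['attitude'])
```

```text
[-6.46030830e-02  2.97657648e-01  8.55772402e-04  1.27538282e+00
 -3.56876400e-04  1.21396154e-01] [0.63593698 0.02339603 0.24784844] [-3.14107027e+00 -1.33493508e-03  2.95559332e+00] 0.042700080337807096 [ 0.11397502 -0.5969147  -0.75330587] 2.65 [0.57042927 0.03680365 0.37245552] [2.87309082e+00 3.54084605e-04 1.38513389e+00]
```

View pics/w1.png

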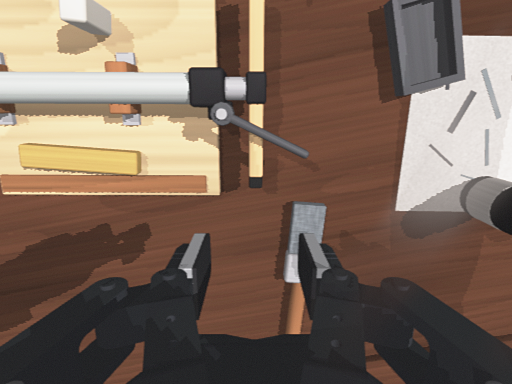

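The wrist view shows the bar as a vertical strip at column 256 with its end at (256,188). The lever tip is at (306,155), and the jaws are aligned with the bar. The marker is out of view, so I'll shift toward it for one look.

Call:
{"api": "play_rows", "payload": {"gripper": [0.5, 0.5, 0.5, 0.5, 0.5], "translation": [[3, 0, 0], [7, 0, 0], [11, 0, 0], [13, 0, 0], [13, 0, 0]], "twist": [[0, 0, 0], [0, 0, 0], [0, 0, 0], [0, 0, 0], [0, 0, 0]]}}

```text
time: 3.28
position: [0.5072, 0.0472, 0.2485]
tool_rot: [-3.141, -0.0, 2.955]
force: [0.9, 0.3, -0.9]
opening: 0.0431
```

Run:
```python
from h import *
import pickle
c=cam('wrist'); cv2.imwrite('pics/w2.png',cv2.resize(c['pixels'][:300,120:420],None,fx=2,fy=2,interpolation=cv2.INTER_CUBIC)); pickle.dump(c,open('w2.pkl','wb'))
s=state();print(s['position'],s['tool_rot'],c['xyz'],c['attitude'])
```

```text
[0.50858373 0.0470561  0.24863481] [-3.14155413e+00  1.11593565e-03  2.95529081e+00] [0.44135501 0.06017252 0.37321092] [ 2.87159555e+00 -1.01613008e-04  1.38418777e+00]
```

View pics/w2.png

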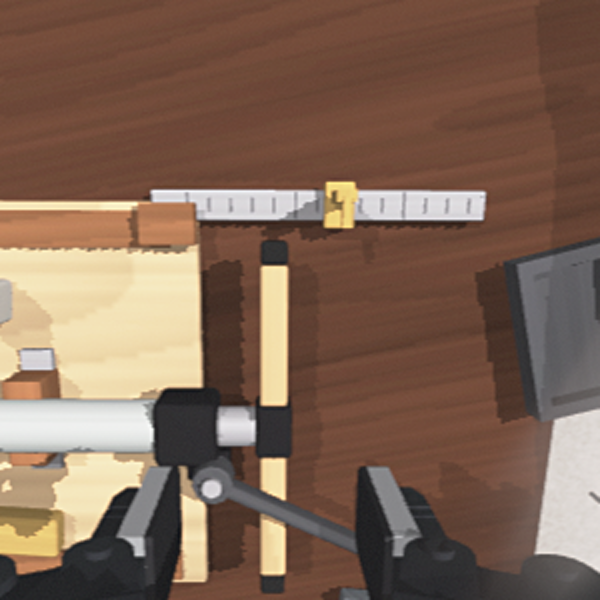

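The brass clip spans about (324-356,182-228) in the crop, and the bar's marker-side end is at (274,245). I'll zoom in on the clip to find the pointer tip.

Run:
```python
from h import *
import pickle
c=pickle.load(open('w2.pkl','rb')); k=c['pixels'][80:150,235:315]
cv2.imwrite('pics/clip.png',cv2.resize(k,None,fx=8,fy=8,interpolation=cv2.INTER_CUBIC))
```

```text
(no output)
```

View pics/clip.png

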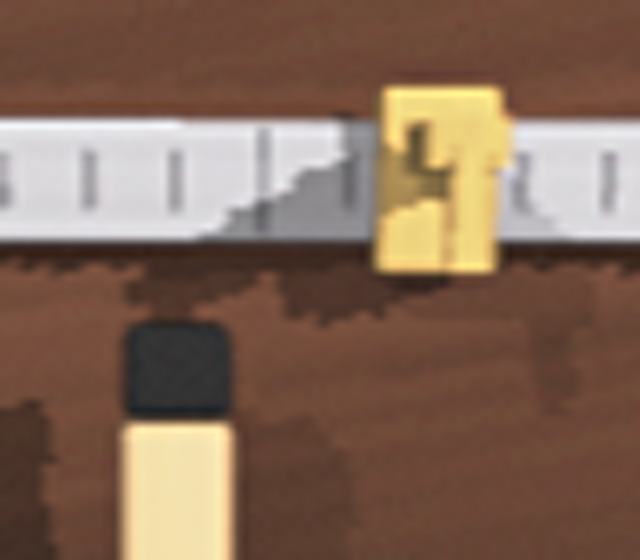

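Call:
{"api": "play_rows", "payload": {"gripper": [0.5, 0.5, 0.5, 0.5, 0.5], "translation": [[2, 1, 3], [4, 2, 6], [6, 3.5, 9], [6, 3.5, 11], [6, 3.5, 11]], "twist": [[0, 0, 0], [0, 0, 0], [0, 0, 0], [0, 0, 0], [0, 0, 0]]}}

```text
time: 3.95
position: [0.4558, 0.0929, 0.1368]
tool_rot: [-3.141, -0.003, 2.956]
force: [0.4, -0.9, 0.4]
opening: 0.0426
```

Run:
```python
from h import *
import pickle
c=cam('wrist'); cv2.imwrite('pics/w3.png',cv2.resize(c['pixels'][100:300,130:330],None,fx=3,fy=3,interpolation=cv2.INTER_CUBIC)); pickle.dump(c,open('w3.pkl','wb'))
s=state();print(s['position'],s['tool_rot'],c['xyz'],c['attitude'])
```

```text
[0.45697333 0.09287781 0.13810583] [-3.14130347e+00 -5.58115701e-04  2.95599043e+00] [0.3903496  0.10585798 0.26177517] [2.87442255e+00 6.25326147e-04 1.38503941e+00]
```

View pics/w3.png

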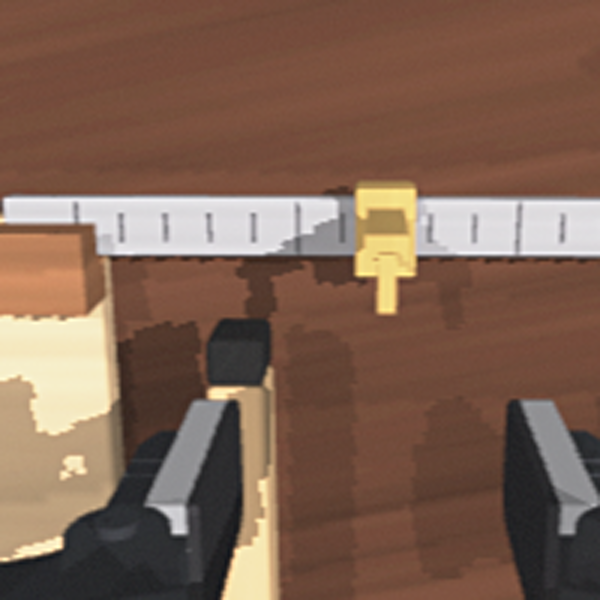

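The pointer tip is now clear at crop (387,314), which is full-image pixel (259,204.7). The bar's end is at crop (240,320).

Run:
```python
from h import *
import pickle
w2=pickle.load(open('w2.pkl','rb'));w3=pickle.load(open('w3.pkl','rb'));w1=pickle.load(open('w1.pkl','rb'))
b=onplane(w2,257.4,120,.055);a=onplane(w2,256.6,296,.055); a1=onplane(w1,256,188,.055);b3=onplane(w3,210.2,206.7,.055)
x=(a-b)/np.linalg.norm(a-b);th=np.arctan2(x[1],x[0]);y=np.array([-x[1],x[0],0]);m=(a+b)/2
print('len',np.linalg.norm(a-b),'yaw',th,'mid',m,'end1',(a1-m)@x,(a1-m)@y,'end3',(b3-m)@x,(b3-m)@y)
t=onplane(w3,259,204.7,.052);print('tip',t,(t-m)@x,(t-m)@y)
cp=onplane(w2,120+212/2,488/2,.075);print('pivot',(cp-m)@x,(cp-m)@y)
s=state();Rt=R.from_euler('xyz',s['tool_rot']).as_matrix();p=s['position']
g=m+.088*x;g[2]=.046
print('TCP body',(p-m)@x,(p-m)@y,'yaw tool-pi',s['tool_rot'][2]-np.pi)
print('to grip, tool cm',Rt.T@(g-p)*100,'x,y in tool',Rt.T@x,Rt.T@y)
```

```text
len 0.19839975559606363 yaw -0.18835491267972254 mid [0.55087046 0.04280653 0.055     ] end1 0.10065115157435883 -6.467764230497882e-06 end3 -0.10404244607863358 0.0016396639270582194
tip [0.45470083 0.09721869 0.052     ] -0.10465704679171339 0.035442693696648514
pivot 0.024825679161648358 -0.03207061643987067
TCP body -0.10161193763545645 0.03160409833990653 yaw tool-pi -0.18560222288881212
to grip, tool cm [-18.95755993  -3.20993141   9.2009325 ] x,y in tool [-9.99996056e-01 -2.75284760e-03 -5.57317489e-04] [-2.75268589e-03  9.99996169e-01 -2.90723699e-04]
```

Call:
{"api": "play_rows", "payload": {"gripper": [0.5, 0.5, 0.5, 0.5, 0.5, 0.5, 0.5, 0.5, 0.5, 0.5, 0.4, 0.32, 0.26, 0.23, 0.23], "translation": [[-4, -0.8, -1], [-8, -1.6, -1], [-13, -2.5, -1], [-17, -3.2, -1], [-19, -3.2, 0], [-19, -3.2, 2], [-19, -3.2, 5], [-19, -3.2, 7.5], [-19, -3.2, 9.2], [-19, -3.2, 9.2], [-19, -3.2, 9.2], [-19, -3.2, 9.2], [-19, -3.2, 9.2], [-19, -3.2, 9.2], [-19, -3.2, 9.2]], "twist": [[0, 0, -0.002], [0, 0, -0.002], [0, 0, -0.002], [0, 0, 0.002], [0, 0, 0.002], [0, 0, 0.002], [0, 0, 0.002], [0, 0, 0.002], [0, 0, 0.002], [0, 0, 0.002], [0, 0, 0.002], [0, 0, 0.002], [0, 0, 0.002], [0, 0, 0.002], [0, 0, 0.002]]}}

```text
time: 5.88
position: [0.6373, 0.0269, 0.0465]
tool_rot: [3.142, 0.0, 2.955]
force: [-0.0, -0.1, -0.6]
opening: 0.0197
```

Run:
```python
from h import *
import pickle
c=cam('wrist'); cv2.imwrite('pics/w4.png',c['pixels']); pickle.dump(c,open('w4.pkl','wb'))
s=state();print(s['position'],s['tool_rot'],s['opening'],s['force'],c['xyz'],c['attitude'])
```

```text
[0.63723121 0.02692637 0.04638409] [3.14152402e+00 2.96320979e-05 2.95484943e+00] 0.020126704585596726 [-0.76729909  0.67248768  0.01429441] [0.57143154 0.03994348 0.17116908] [ 2.87127653e+00 -3.13463611e-04  1.38374981e+00]
```

View pics/w4.png

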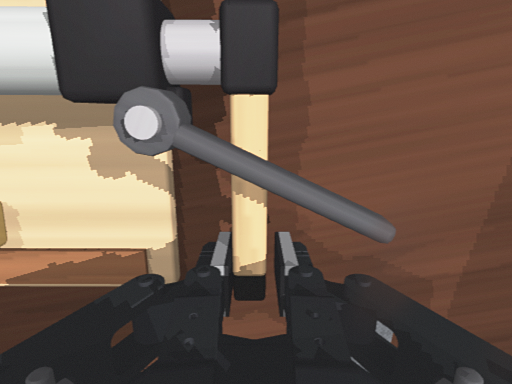

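The bar is straddled, with finger inner faces at columns 231 and 279 and the bar at 232-267. The lever is inside of the fingers. I'll re-check the draw distance using the end-face edges in the close marker view.

Run:
```python
from h import *
import pickle
w2,w3,w4=[pickle.load(open(f'w{i}.pkl','rb')) for i in (2,3,4)]
m=np.array([.55087,.04281,.055]);th=-.1875;x=np.array([np.cos(th),np.sin(th),0]);y=np.array([-x[1],x[0],0])
f=lambda p:(((p-m)@x*1e3).round(2),((p-m)@y*1e3).round(2))
print('end bottom',f(onplane(w3,130+241/3,100+320/3,.035)))
for r in (345,355,365): print('end top',r,f(onplane(w3,130+239.5/3,100+r/3,.055)))
print('tip',f(onplane(w3,259,204.7,.052)))
# clip top face edges in w2 (z=.055)/w3
print('clip mid w2',f(onplane(w2,235+440/8,80+180/8,.055)),'w3',f(onplane(w3,130+386/3,100+200/3,.055)))
# bar in w4
g=cv2.cvtColor(w4['pixels'],cv2.COLOR_BGR2GRAY)
for r in (110,130,): print(r,g[r,225:275].tolist())
print('w4 bar',f(onplane(w4,249.5,200,.055)),f(onplane(w4,249.5,110,.055)))
s=state();print('tcp',f(s['position']))
```

```text
end bottom (np.float64(-97.74), np.float64(-1.1))
end top 345 (np.float64(-97.98), np.float64(1.26))
end top 355 (np.float64(-95.52), np.float64(1.17))
end top 365 (np.float64(-93.04), np.float64(1.08))
tip (np.float64(-104.63), np.float64(35.53))
clip mid w2 (np.float64(-115.84), np.float64(31.8)) w3 (np.float64(-132.14), np.float64(35.1))
110 [66, 79, 79, 77, 82, 118, 162, 188, 203, 217, 220, 222, 220, 219, 219, 220, 220, 221, 222, 222, 224, 225, 225, 225, 225, 225, 225, 225, 225, 225, 225, 224, 224, 225, 225, 224, 224, 224, 224, 222, 221, 223, 204, 140, 73, 70, 73, 74, 75, 72]
130 [78, 79, 77, 74, 74, 108, 153, 183, 198, 212, 220, 221, 220, 219, 219, 220, 220, 221, 223, 224, 225, 225, 225, 226, 226, 226, 225, 226, 225, 225, 226, 225, 225, 225, 225, 225, 224, 225, 224, 222, 222, 222, 180, 102, 70, 73, 73, 76, 74, 75]
w4 bar (np.float64(55.14), np.float64(-0.66)) (np.float64(21.54), np.float64(-0.55))
tcp (np.float64(87.81), np.float64(0.49))
```

Call:
{"api": "play_rows", "payload": {"gripper": [0.23, 0.23, 0.23, 0.23, 0.23, 0.23, 0.23, 0.23, 0.23, 0.23, 0.23, 0.23, 0.23, 0.23], "translation": [[0, 0.2, 0], [0, 0.5, 0], [0, 0.8, 0], [0, 1.1, 0], [0, 1.4, 0], [0, 1.7, 0], [0, 2.0, 0], [0, 2.3, 0], [0, 2.6, 0], [0, 2.9, 0], [0, 3.2, 0], [0, 3.5, 0], [0, 3.7, 0], [0, 3.7, 0]], "twist": [[0, 0, 0], [0, 0, 0], [0, 0, 0], [0, 0, 0], [0, 0, 0], [0, 0, 0], [0, 0, 0], [0, 0, 0], [0, 0, 0], [0, 0, 0], [0, 0, 0], [0, 0, 0], [0, 0, 0], [0, 0, 0]]}}

```text
time: 7.68
position: [0.6442, 0.0633, 0.0463]
tool_rot: [-3.141, 0.0, 2.955]
force: [-0.1, -5.5, 0.6]
opening: 0.0195
```

Run:
```python
from h import *
import pickle
c=cam('wrist'); t=cam('top'); pickle.dump(c,open('w5.pkl','wb')); pickle.dump(t,open('t5.pkl','wb'))
a=cv2.resize(c['pixels'],(512,384)); b=cv2.resize(t['pixels'][225:280,240:290],None,fx=7,fy=7,interpolation=cv2.INTER_CUBIC)[:384]
b=b[:,:288] if b.shape[1]>288 else b
o=np.zeros((384,512+b.shape[1],3),np.uint8);o[:,:512]=a;o[:b.shape[0],512:]=b
cv2.imwrite('pics/w5.png',o)
m=np.array([.55087,.04281,.055]);th=-.1875;x=np.array([np.cos(th),np.sin(th),0]);y=np.array([-x[1],x[0],0])
s=state();print(((s['position']-m)@x,(s['position']-m)@y),s['opening'],s['force'],np.dot(s['force'],y))
```

```text
(np.float64(0.08784885915265567), np.float64(0.0375607252423309)) 0.019547846252828932 [-1.43778799 -4.25956797  0.25335863] -4.452920274668687
```

View pics/w5.png

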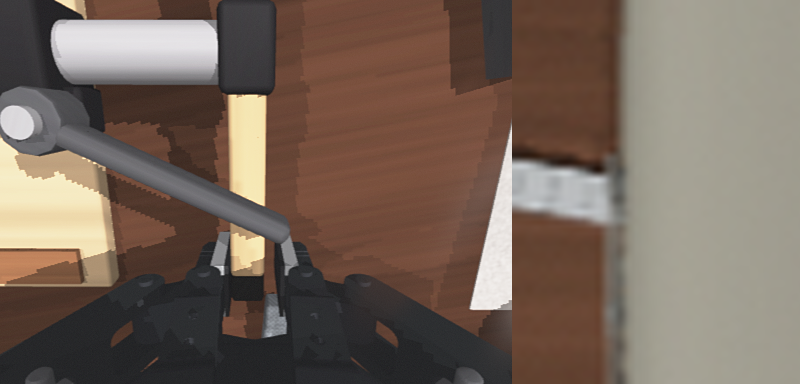

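The top view is blocked by the arm. The wrist view shows the bar at columns 230-266, drawn out, and the lever tip at (287,228), just inside the outer finger. I'll measure the bar's travel from the wrist frames and check against the scene camera.

Run:
```python
from h import *
import pickle
w4,w5=[pickle.load(open(f'w{i}.pkl','rb')) for i in (4,5)]
m=np.array([.55087,.04281,.055]);th=-.1875;x=np.array([np.cos(th),np.sin(th),0]);y=np.array([-x[1],x[0],0])
f=lambda p:(((p-m)@x*1e3).round(2),((p-m)@y*1e3).round(2))
for c in (w4,w5):
    g=cv2.cvtColor(c['pixels'],cv2.COLOR_BGR2GRAY).astype(float)
    for r in (105,115,125):
        l=g[r,215:245];h=g[r,250:285]; L=215+np.argmax(l>150);Rr=250+np.argmax(h<150)-.5
        print(r,L,Rr,f(onplane(c,(L-.5+Rr)/2,r,.055)))
c=cam('scene');s0=pickle.load(open('scene0.pkl','rb'))
pickle.dump(c,open('s5.pkl','wb'))
k=[cv2.resize(i['pixels'][165:240,195:265],(400,428),interpolation=cv2.INTER_CUBIC) for i in (s0,c)]
cv2.imwrite('pics/s5.png',np.hstack(k))
```

```text
105 231 267.5 (np.float64(19.81), np.float64(-0.72))
115 231 267.5 (np.float64(23.27), np.float64(-0.73))
125 231 267.5 (np.float64(26.79), np.float64(-0.75))
105 229 265.5 (np.float64(19.81), np.float64(35.64))
115 229 265.5 (np.float64(23.26), np.float64(35.62))
125 229 265.5 (np.float64(26.77), np.float64(35.6))
```

View pics/s5.png

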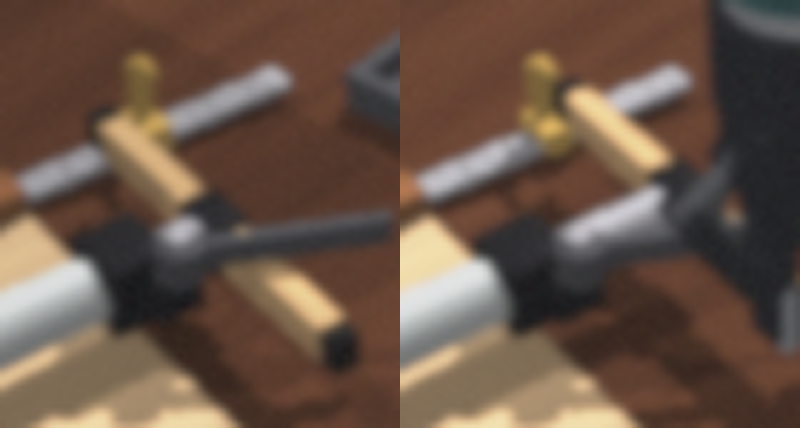

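The bar sits at 35.6 mm in my frame and the pointer at 35.5 mm, and the scene view agrees. Now I'll slide toward the rod to close the lever.

Call:
{"api": "play_rows", "payload": {"gripper": [0.23, 0.23, 0.23, 0.23, 0.23, 0.23, 0.23, 0.23, 0.23, 0.23, 0.23, 0.23, 0.23, 0.23], "translation": [[0.3, 0, 0], [0.7, 0, 0], [1.1, 0, 0], [1.5, 0, 0], [1.9, 0, 0], [2.3, 0, 0], [2.7, 0, 0], [3.1, 0, 0], [3.4, 0, 0], [3.7, 0, 0], [4.0, 0, 0], [4.2, 0, 0], [4.4, 0, 0], [4.4, 0, 0]], "twist": [[0, 0, 0], [0, 0, 0], [0, 0, 0], [0, 0, 0], [0, 0, 0], [0, 0, 0], [0, 0, 0], [0, 0, 0], [0, 0, 0], [0, 0, 0], [0, 0, 0], [0, 0, 0], [0, 0, 0], [0, 0, 0]]}}

```text
time: 9.57
position: [0.6063, 0.0714, 0.0497]
tool_rot: [3.139, 0.011, 2.954]
force: [3.3, -4.6, 7.7]
opening: 0.0199
```

```bash
cat > chk.py <<'E'
from h import *
import pickle,sys
c=cam('wrist'); n=sys.argv[1]; pickle.dump(c,open(n+'.pkl','wb')); cv2.imwrite(f'pics/{n}.png',c['pixels'])
m=np.array([.55087,.04281,.055]);th=-.1875;x=np.array([np.cos(th),np.sin(th),0]);y=np.array([-x[1],x[0],0])
f=lambda p:(((p-m)@x*1e3).round(2),((p-m)@y*1e3).round(2))
s=state();print('tcp',f(s['position']),s['position'][2],s['opening'],'F body',s['force']@x,s['force']@y,s['force'][2])
g=cv2.cvtColor(c['pixels'],cv2.COLOR_BGR2GRAY).astype(float)
for r in (20,40,60,240,250):
    L=215+np.argmax(g[r,215:245]>150);Rr=250+np.argmax(g[r,250:285]<150)-.5
    print(r,L,Rr,f(onplane(c,(L-.5+Rr)/2,r,.055)))
E
python3 chk.py w6
```

```text
tcp (np.float64(49.11), np.float64(38.46)) 0.04966242314508296 0.019681793452788726 F body 4.711379412195254 -3.2112786122838473 7.2134773268429155
20 227 266.5 (np.float64(-46.8), np.float64(36.46))
40 228 266.5 (np.float64(-40.61), np.float64(36.59))
60 228 265.5 (np.float64(-34.22), np.float64(36.38))
240 215 249.5 (np.float64(34.37), np.float64(29.97))
250 215 249.5 (np.float64(38.88), np.float64(29.88))
```

View pics/w6.png

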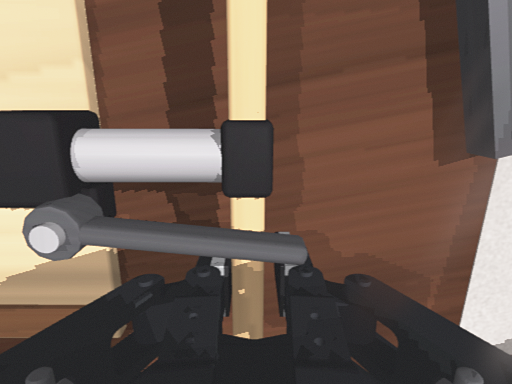

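The lever is nearly closed, but the tool was pushed up 3 mm (Fz +7 N). The lever's top edge seems to be riding under the finger knuckles. I'll back off a little, raise the tool 7 mm so the flat pads push, and resume.

Call:
{"api": "play_rows", "payload": {"gripper": [0.23, 0.23, 0.23, 0.23, 0.23, 0.23, 0.23, 0.23, 0.23, 0.23], "translation": [[-0.4, 0, 0], [-0.8, 0, -0.2], [-0.8, 0, -0.5], [-0.8, 0, -0.7], [-0.6, 0, -0.7], [-0.3, 0, -0.7], [0, 0, -0.7], [0.2, 0, -0.7], [0.4, 0, -0.7], [0.4, 0, -0.7]], "twist": [[0, 0, 0], [0, 0, 0], [0, 0, 0], [0, 0, 0], [0, 0, 0], [0, 0, 0], [0, 0, 0], [0, 0, 0], [0, 0, 0], [0, 0, 0]]}}

```text
time: 10.88
position: [0.6006, 0.0715, 0.0547]
tool_rot: [-3.142, 0.008, 2.954]
force: [3.2, -5.6, -1.8]
opening: 0.0196
```

```bash
python3 chk.py w7
```

```text
tcp (np.float64(43.5), np.float64(37.46)) 0.05463187012647793 0.01978943826787962 F body 4.519513093175337 -4.770213844256972 -1.9414783785905096
20 228 265.5 (np.float64(-53.61), np.float64(35.41))
40 229 265.5 (np.float64(-47.14), np.float64(35.55))
60 229 265.5 (np.float64(-40.46), np.float64(35.5))
240 215 249.5 (np.float64(31.06), np.float64(28.63))
250 215 249.5 (np.float64(35.76), np.float64(28.54))
```

View pics/w7.png

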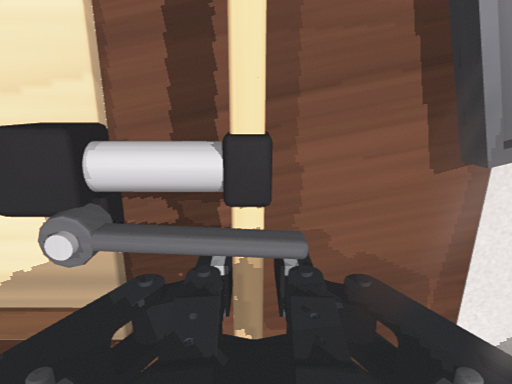

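That works: Fz is gone, and the bar is at 35.5 mm against the pointer's 35.5 mm. The lever is about 0.06 rad open. I've used my 12 pictures, so I'll go on with numbers only.

Call:
{"api": "play_rows", "payload": {"gripper": [0.23, 0.23, 0.23, 0.23, 0.23, 0.23], "translation": [[0.2, 0, 0], [0.4, 0, 0], [0.6, 0, 0], [0.8, 0, 0], [0.8, 0, 0], [0.8, 0, 0]], "twist": [[0, 0, 0], [0, 0, 0], [0, 0, 0], [0, 0, 0], [0, 0, 0], [0, 0, 0]]}}

```text
time: 11.68
position: [0.5966, 0.0723, 0.0551]
tool_rot: [3.141, 0.015, 2.954]
force: [12.0, -7.0, -7.2]
opening: 0.0195
```

```bash
cat >> chk.py <<'E'
# lever angle: centre line of the grey lever between the pivot and the bar, top plane z=.072
P=[]
for u in list(range(135,225,5))+list(range(270,296,5)):
    col=g[:,u]; seg=[v for v in range(205,270)]
    gr=np.gradient(col)[205:270]
    P.append((u,205+np.argmin(gr),205+np.argmax(gr)))
hs=cv2.cvtColor(c['pixels'],cv2.COLOR_BGR2HSV)
m_=((hs[...,1]<45)&(g>40)&(g<130)).astype(np.uint8); m_[:195]=0; m_[275:]=0; m_[:,:125]=0; m_[:,225:]=0
ps=[]
for u in range(130,222):
    v=np.where(m_[:,u])[0]
    if len(v)>5: ps.append(f(onplane(c,u,v.mean(),.068)))
ps=np.array(ps); k=np.polyfit(ps[:,1],ps[:,0],1)
print('lever slope rad',k[0],'resid mm',np.std(ps[:,0]-np.polyval(k,ps[:,1])),'x mid',ps[:,0].mean(),len(ps))
E
python3 chk.py w8; sed -i "s/^c=cam('wrist').*/n=sys.argv[1]; c=pickle.load(open(n+'.pkl','rb'))/" chk.py; for i in w6 w7; do python3 chk.py $i|tail -1; done
```

```text
tcp (np.float64(39.48), np.float64(37.52)) 0.05507470078477262 0.01975766951282022 F body 13.530894211767231 -5.149473119679731 -8.417974735828508
20 228 265.5 (np.float64(-57.57), np.float64(35.55))
40 229 265.5 (np.float64(-51.13), np.float64(35.68))
60 229 265.5 (np.float64(-44.47), np.float64(35.64))
240 215 249.5 (np.float64(27.18), np.float64(28.69))
250 215 249.5 (np.float64(31.91), np.float64(28.59))
lever slope rad 0.08846455576176152 resid mm 0.885678113281689 x mid 22.780760869565217 92
lever slope rad 0.2011629601209098 resid mm 0.7541817918419804 x mid 28.67923913043478 92
lever slope rad 0.14717943051720409 resid mm 0.8675082590806146 x mid 26.14260869565217 92
```

Run:
```python
from h import *
import pickle
m=np.array([.55087,.04281,.055]);th=-.1875;x=np.array([np.cos(th),np.sin(th),0]);y=np.array([-x[1],x[0],0])
for n in ('w6','w7','w8'):
    c=pickle.load(open(n+'.pkl','rb'));g=cv2.GaussianBlur(cv2.cvtColor(c['pixels'],cv2.COLOR_BGR2GRAY),(3,3),0).astype(float)
    for u in (130,150,170,190,205,250):
        d=np.diff(g[195:285,u]); i=np.argsort(-abs(d))[:6]
        print(n,u,sorted((int(195+k),round(float(d[k]))) for k in i))
```

```text
w6 130 [(217, -6), (218, -6), (230, 6), (247, -9), (248, -15), (249, -9)]
w6 150 [(233, 7), (249, -10), (250, -13), (251, -8), (273, -7), (280, 7)]
w6 170 [(201, 8), (202, 15), (235, 7), (251, -10), (252, -12), (282, -13)]
w6 190 [(224, 9), (225, 6), (237, 7), (252, -7), (253, -11), (254, -12)]
w6 205 [(254, -13), (255, -23), (256, -16), (271, 9), (272, 13), (276, -11)]
w6 250 [(196, 72), (197, 80), (229, -67), (230, -62), (259, 49), (260, 37)]
w7 130 [(198, 13), (221, -10), (222, -11), (234, 8), (251, -13), (252, -11)]
w7 150 [(195, 9), (196, 13), (222, -14), (251, -9), (252, -15), (253, -8)]
w7 170 [(206, 11), (207, 10), (223, -12), (252, -11), (253, -14), (282, -12)]
w7 190 [(199, 6), (226, 7), (236, 6), (237, 7), (253, -11), (254, -12)]
w7 205 [(253, -10), (254, -19), (255, -18), (272, 11), (275, -8), (276, -11)]
w7 250 [(205, 52), (206, 85), (207, 47), (227, -35), (228, -78), (229, -50)]
w8 130 [(198, -20), (199, -34), (200, -26), (204, 14), (258, -15), (259, -14)]
w8 150 [(197, -11), (198, -21), (199, -35), (200, -23), (202, 11), (258, -13)]
w8 170 [(198, -20), (199, -35), (200, -29), (212, 13), (222, -13), (258, -13)]
w8 190 [(196, -11), (197, -11), (198, -20), (199, -34), (200, -27), (258, -13)]
w8 205 [(198, -20), (199, -35), (200, -27), (257, -12), (258, -21), (259, -17)]
w8 250 [(214, 67), (215, 88), (216, 31), (228, -32), (229, -41), (230, -48)]
```

The lever's outer edge is flat at row 258 over the whole span, and the rod's edge is flat at row 199. They're parallel, so the lever is closed, and the 13 N reaction shows it's on its stop. I'll ease the push slightly and verify.

Call:
{"api": "play_rows", "payload": {"gripper": [0.23, 0.23, 0.23, 0.23], "translation": [[-0.2, 0, 0], [-0.3, 0, 0], [-0.3, 0, 0], [-0.3, 0, 0]], "twist": [[0, 0, 0], [0, 0, 0], [0, 0, 0], [0, 0, 0]]}}

```text
time: 12.22
position: [0.5968, 0.0723, 0.055]
tool_rot: [3.141, 0.009, 2.954]
force: [5.3, -7.2, -2.9]
opening: 0.0198
```

Run:
```python
from h import *
c=cam('wrist');m=np.array([.55087,.04281,.055]);th=-.1875;x=np.array([np.cos(th),np.sin(th),0]);y=np.array([-x[1],x[0],0])
f=lambda p:(((p-m)@x*1e3).round(2),((p-m)@y*1e3).round(2))
s=state();print('tcp',f(s['position']),s['position'][2],s['opening'],'F',s['force']@x,s['force']@y,s['force'][2],s['time'])
g=cv2.cvtColor(c['pixels'],cv2.COLOR_BGR2GRAY).astype(float)
for r in (30,60):
    L=215+np.argmax(g[r,215:245]>150);Rr=250+np.argmax(g[r,250:285]<150)-.5
    print(f(onplane(c,(L-.5+Rr)/2,r,.055)))
g=cv2.GaussianBlur(g,(3,3),0)
print([int(250+np.argmin(np.diff(g[250:268,u]))) for u in range(130,206,15)])
# marker unmoved: scene brass mask before/after
import pickle
a=pickle.load(open('scene0.pkl','rb'))['pixels'];b=cam('scene')['pixels']
print([abs(a[172:192,u0:u1].astype(int)-b[172:192,u0:u1]).mean() for u0,u1 in ((214,224),(224,230))])
for i in (a,b):
    h=cv2.cvtColor(i,cv2.COLOR_BGR2HSV)[170:195,210:228];q=(h[...,0]>18)&(h[...,0]<32)&(h[...,1]>110);v,u=np.where(q);print(q.sum(),u.min(),v.min(),u[v<8].mean())
```

```text
tcp (np.float64(39.58), np.float64(37.55)) 0.05498299765742036 0.01980716200322763 F 7.0490171848785605 -5.1929095286685465 -2.0018709360401177 12.275
(np.float64(-54.34), np.float64(35.66))
(np.float64(-44.4), np.float64(35.6))
[258, 258, 258, 258, 258, 258]
[np.float64(20.275), np.float64(29.308333333333334)]
48 8 5 9.25
71 7 5 9.0
```

```bash
python3 -c "
from rig import finish_job,state
finish_job(); print(state()['time'])"
```

```text
the job is handed in; nothing more can be done
the job is handed in; nothing more can be done
```

I drew the foot bar out to the marker and closed the cam lever. I handed the job in at about 12.3 s with the fingers still around the bar. No verdict was reported.

- **Bar at the marker:** the last wrist image puts the bar's middle line at 35.6 mm and the pointer tip at 35.5 mm along the rod. Working it out from the finger opening gives about 34.7 mm instead, so the two methods disagree by about 1 mm.
- **Lever:** its outer edge ran parallel to the rod at my last check, and the finger had stopped where a closed lever should be.
- **Force and grip:** I never squeezed the bar. The opening stayed near 20 mm and the spring held the bar against one finger. Force readings were about 14 N on the lever at its stop, eased to 7 N for the hand-in, and 5 N from the spring.
- **Lever push:** on the first try the tool was pushed up about 3 mm (7 N). I put this down to the lever catching under the finger knuckles. I backed off, raised the fingers 7 mm and finished the push with the flat pads.
- **Marker and other things:** the scene camera shows the brass clip still in place to within about a pixel (2–3 mm). I did not check the other items in a final picture, but the moves stayed clear of them. The top camera could not confirm the alignment because the arm blocked it.

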